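Clamp a quart can in the bench shaker

ROBOT

A 6-joint arm with a two-finger parallel gripper is mounted at the origin on a cart in front of the work surface, level with it; the furniture and walls round the work are solid. World frame = base frame: x ahead of the robot, y to its left, z up, the work surface at z = 0. Lengths are in m, angles in rad, forces in N, time in s.
With the tool pointing down it reaches from about 0.275 to 0.825 m from the base axis. Payload 5.2 kg.
Tool frame: the origin (TCP) lies at the very end of the fingers, on their centre line; the grasp point (between the pads) lies 19 mm behind it; z points along the fingers, y is the line along which they close (so a half turn about z gives the same grasp; the last joint's range is limited). The gripper opens to 93 mm and grips with 3 to 60 N. Pads are 15 mm wide; open, the fingers measure 128 mm over their backs; the gripper's body (75 mm by 188 mm) begins 65 mm behind the grasp point.
Start: joints at [0.934, 0.259, 1.535, -0, 1.348, -0.203], TCP at [0.231, 0.499, 0.219] pointing down, gripper open.
Joint ranges: [-3.14, 3.14], [-0.91, 2.08], [0.19, 2.58], [-1.22, 4.36], [0.22, 2.71], [-3.12, 3.12]. Speed limits (rad/s): [2.57, 2.57, 3.14, 3.14, 3.14, 3.14].

INTERFACE

Orientations are given as a rotation vector (axis times angle).
In Python, from plant import monitor, vision, close_job gives the robot as it stands. The module is installed in compiled form; this text tells all that it offers.
- The arm moves only by the shell command python3 -m inch 'ROWS' [FORCE]. ROWS is JSON, a list of rows, each an object of numbers: "x", "y", "z": the shift along the world's x, y, z in cm; "ax", "ay", "az": the turn, a rotation vector about the world's x, y, z in rad; "gripper": the finger opening in cm, from 0 to 9.3. In form: [{"x": .., "y": .., "z": .., "ax": .., "ay": .., "az": .., "gripper": ..}, ...]. A call has 1 to 20 rows; each row shifts and turns the commanded pose from where the row before left it; what a row does not reach is not made up. A row lasts 1/12 s, in which the tool goes at most 41.7 mm and 7.16 degrees, less where a joint would pass 70% of its speed; a pose out of reach is approached as far as the arm can. A call is refused whole if a number of a shift passes 4.17 or a number of a turn 0.125, either way. A call with a gripper value outside its range is refused whole. The fingers move at their own pace and stop on an object; FORCE is the grip in N (left out, the last holds). Time passes only in rows, so rows that do not move let the fingers close. It gives the time, the measured TCP pose, the force, the opening and the grip force at its end, in the units of the state.
- monitor.read_state(): the state, without advancing time (a new reading comes with each control period).
- vision.capture(name): name is "scene" or "top" or "wrist"; returns (picture, depth): 420x560x3 uint8, red, green, blue; 420x560 float32, m along the optical axis (not along the pixel's ray), 0 where there is no reading.
- vision.camera_model(name): a dict with "intrinsics" (3x3 intrinsics, pixels), "R" (3x3) and "t" (3): a world point X has camera coordinates R X + t; the wrist camera has in their place "T_tool_cam" (4x4, takes a point from camera to tool coordinates, whose origin is the TCP and whose axes are the flange's). Camera axes: x right, y down, z forward; pixel columns grow to the right and rows downward; lengths in m; the calibration is good to about 2 mm. A picture is of the moment at which its call begins: read the wrist's pose just before it. camera_model takes no time and is no camera call.
- close_job(): hands the job in; it is judged then, once.
The state is a dict: "t": time; "joints": joint angles; "joint_vel": joint speeds; "joint_efforts": joint torques, N m; "eef_pos": TCP position; "tcp_rot": TCP orientation; "wrist_force": force on the tool from outside, world axes, zero at the start; "ft_torque": the same for the moment, N m; "gripper_width": opening from 0.0 (shut) to 1.0 (fully open); "finger_force": force on a finger pad.
Only numpy, scipy, OpenCV 4.12 (cv2) and the standard library are available. Lean on these libraries where they do the work, as an engineer would, in place of code of your own. Each camera call takes 0.05 s, during which the arm holds its last target. There are 200 camera calls.

TASK

Load the paint shaker: gently slide the quart can on its deck back until it sits against both rubber stop pins under the clamp, then wind the T-handle clockwise (about a full turn, taking one end of the bar after the other) until the pad clamps the lid. The screw is stiff even when it runs free, about 0.35 N m; stop when it takes about 0.6 N m, firm enough for shaking without crushing the lid, then let go and leave the rest of the bench as it is.

Things in the scene. Friction and masses are not known exactly. Their poses are not given: they have to be found in the camera images.
- shaker: blue bench-top paint shaker, fixed, 300 x 236 mm; origin on the bench under the clamp screw, x axis from its open front to the motor housing at the back, y to its left, z up. Can deck: rubber mat, top at z = 40 mm, x = -143 to 47 mm. 16 mm steel columns at y = -88 and 88 mm. Stop pins (rubber, 13 mm, 62 mm high) at x = 48, y = -40 and 40 mm. Housing from x = 89 mm back, up to z = 148 mm
- seat (a point): point on the mat, under the clamp screw: the centre of the can's underside is here when the can touches both stop pins
- screw_axis (a point): point on the vertical axis of the clamp screw, 234 mm above the bench, level with the top of the brass boss on the blue crossbar. The crossbar is 34 mm in x, 214 mm in y, and with boss and column nuts nothing fixed there is higher than 237 mm
- clamp_plate: steel pressure plate sliding on the columns; origin at the centre of its underside. Below it hangs a round 66 mm rubber pad, set by a knurled nut: its underside is 16.5 to 19 mm below the origin, never the same, so feel for the touch. The plate goes down 2.4 mm per rad of the T-handle (15 mm a turn). Once the pad bears on the lid, each newton of clamping adds 0.0024 N m at the handle
- t_handle (a joint): turn of the T-handle in rad, 0 with the plate fully up, growing clockwise seen from above, which lowers plate and handle. Stays where it is left. Running free it takes about 0.35 N m (7 N at a grip point); well clamped is 0.5 to 0.65 N m in all, over 0.7 N m crushes the lid. The pad is hard: about 0.6 rad lies between touch and crushing
- bar_end_a (a point): grip point on the T-handle's bar, on the bar's middle line, 52 mm out from the screw axis. The bar is a level round steel rod of 12 mm with a black 21 mm ball at 73 mm from the axis at either end and a 25 mm hub in the middle; 276 mm above the bench with the plate fully up, at the grip points at least 25 mm clear of the crossbar when clamped
- bar_end_b (a point): grip point on the other end of the same bar, also 52 mm out from the screw axis; both ends look alike. When a hand pushing the bar sideways stops, the bar keeps pressing back on it with about the same share (some four fifths) of the torque that moved it, whether free or clamped
- quart: closed quart paint can of light metal, 112 mm across, 0.45 to 0.85 kg; origin at the centre of its underside, z up. The sunk lid, on which the pad bears, is 112 mm above the underside; the rim is 5 to 9 mm higher. It starts on the mat 50 to 75 mm in front of the seat, up to 12 mm to a side
- hardener_red: bystander, leave alone: white bottle with red cap, 86 mm across, 200 mm high, to the left; origin under its centre
- hardener_small: bystander, leave alone: small white bottle with red cap, 56 mm across, 105 mm high, to the left; origin under its centre
- jar_orange: bystander, leave alone: orange sample jar with black lid, 49 mm across, 56 mm high, to the right; origin under its centre
- jar_blue: bystander, leave alone: blue sample jar with black lid, 49 mm across, 56 mm high, to the right; origin under its centre
- tape: bystander, leave alone: roll of masking tape lying flat, 86 mm across, 24 mm high, to the left; origin under its centre
- opener: bystander, leave alone: steel lid lifter lying flat, 144 mm long, to the right; origin under its centre
Things that resemble listed ones, but are neither listed nor needed, are in the scene too. Leave any pink or yellow look-alike of the quart alone.

How it is judged:
By the outcome, as a careful person would: the job done as asked, in the order asked, and still so for the second after the job is handed in, with the robot touching nothing.
It also fails if it takes over 72 s, if anything falls off the work surface, if the arm or the gripper's body presses on something with over 40 N, if the wrist force passes 120 N, or if a joint passes its speed limit or range.

## Working session

There is one attempt and no reset: what is moved stays moved. The work goes in short steps, Python scripts to look and compute and a shell command to move; the robot and the scene stay as the last step left them, time stands still between calls to the robot, and variables do not carry over. Pictures are saved under pics/ and viewed, at most 10 in all, crops included, and the job is handed in when it is done.

```bash
mkdir -p pics
cat > h.py <<'E'
import numpy as np, cv2
from plant import monitor, vision
from scipy.spatial.transform import Rotation as Ro
def cap(n,save=None):
    s=monitor.read_state(); p,d=vision.capture(n)
    if save: cv2.imwrite('pics/'+save+'.png',p[:,:,::-1])
    m=vision.camera_model(n); K=np.array(m['intrinsics'])
    if 'R' in m: R=np.array(m['R']).T; c=-R@np.array(m['t'])
    else:
        T=np.array(m['T_tool_cam']); W=np.eye(4); W[:3,:3]=Ro.from_rotvec(s['tcp_rot']).as_matrix(); W[:3,3]=s['eef_pos']; W=W@T; R=W[:3,:3]; c=W[:3,3]
    return p,d,K,R,c
def cloud(d,K,R,c):
    v,u=np.mgrid[:d.shape[0],:d.shape[1]]
    X=np.stack([(u-K[0,2])/K[0,0]*d,(v-K[1,2])/K[1,1]*d,d],-1)@R.T+c
    X[d==0]=np.nan; return X
def ray(u,v,z,K,R,c):
    r=R@np.array([(u-K[0,2])/K[0,0],(v-K[1,2])/K[1,1],1]); return c+r*(z-c[2])/r[2]
E
python3 - <<'E'
from h import *
print(monitor.read_state())
for n in('scene','top'):
    p,d,K,R,c=cap(n,n); print(n,c,R[:,2],K[0,0]); np.savez(n,p=p,d=d,K=K,R=R,c=c)
a=cv2.imread('pics/scene.png');b=cv2.imread('pics/top.png')
E
```

```text
{'t': 0.0, 'joints': array([ 9.34221326e-01,  2.59311965e-01,  1.53608096e+00, -3.31952717e-05,
        1.34801261e+00, -2.02799933e-01]), 'joint_vel': array([ 1.36824673e-03,  9.21388322e-04,  1.22763338e-03,  3.19778054e-04,
        7.01521765e-05, -8.27098332e-04]), 'joint_efforts': array([-6.98689855e-04, -4.37296307e+01, -2.84005326e+01,  7.18458812e-02,
        4.11680213e-02, -6.87086117e-05]), 'eef_pos': array([0.23081715, 0.49861084, 0.21783528]), 'tcp_rot': array([-6.75878722e-01, -3.06730016e+00,  2.62067178e-03]), 'wrist_force': array([ 0.09679288,  0.19036059, -0.33186567]), 'ft_torque': array([-0.04276548,  0.02216832, -0.00020605]), 'finger_force': 0.0, 'gripper_width': 0.9978672760144076}
scene [-0.40697279 -0.49467087  0.80022171] [ 0.7604937   0.42007006 -0.49516712] 426.11219910172093
top [0.35149109 0.03339419 1.88966659] [ 0.09254506  0.01196935 -0.99563655] 468.2841012095708
```

View pics/scene.png

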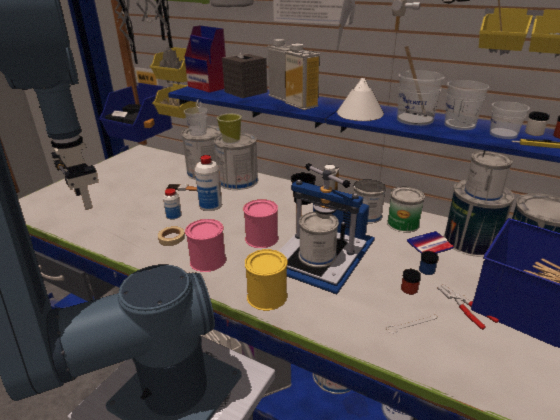

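View pics/top.png

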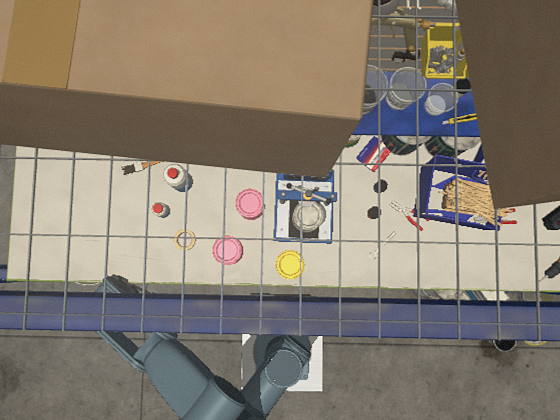

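The scene view shows the grey quart on the deck at (318,238). Look-alikes are pink cans at (261,222) and (206,245), a yellow can at (266,280), and grey cans at (237,160) and (368,200), all off the deck. In the top view the quart is at (309,214) and the T-bar is around (303,190). I choose the grey can on the deck, and will check it in a close crop.

Run:
```python
from h import *
a=cv2.imread('pics/scene.png')[150:300,240:390];b=cv2.imread('pics/top.png')[160:260,260:360]
cv2.imwrite('pics/crop.png',np.hstack([cv2.resize(a,(400,400),interpolation=3),cv2.resize(b,(400,400),interpolation=3)]))
for n,(r0,r1,c0,c1) in (('scene',(150,300,240,390)),('top',(160,285,200,400))):
    z=np.load(n+'.npz'); X=cloud(z['d'],z['K'],z['R'],z['c'])[r0:r1,c0:c1]; hsv=cv2.cvtColor(z['p'],cv2.COLOR_RGB2HSV)[r0:r1,c0:c1]
    print(n,'bench z',np.nanmedian(X[...,2][(hsv[...,1]<60)&(hsv[...,2]>120)&(X[...,2]<.02)]))
    for zl,zh in((.255,.3),(.2,.245),(.145,.165),(.165,.19),(.035,.045)):
        m=(X[...,2]>zl)&(X[...,2]<zh); P=X[m]
        if len(P): print(zl,zh,len(P),P.min(0).round(3),P.max(0).round(3),np.median(P,0).round(3))
```

```text
scene bench z 0.003464596611331916
0.255 0.3 293 [ 0.555 -0.157  0.255] [ 0.621 -0.001  0.288] [ 0.583 -0.083  0.279]
0.2 0.245 904 [ 0.569 -0.187  0.2  ] [1.007 0.028 0.245] [ 0.578 -0.091  0.225]
0.145 0.165 1306 [ 0.47  -0.175  0.145] [1.011 0.387 0.165] [ 0.556 -0.074  0.155]
0.165 0.19 767 [ 0.52  -0.181  0.165] [1.014 0.385 0.19 ] [ 0.601 -0.071  0.178]
0.035 0.045 2012 [ 0.288 -0.21   0.035] [1.011 0.416 0.045] [ 0.526 -0.117  0.039]
top bench z 0.0038726391729138054
0.255 0.3 200 [ 0.559 -0.151  0.264] [0.627 0.003 0.294] [ 0.592 -0.074  0.282]
0.2 0.245 454 [ 0.575 -0.179  0.204] [0.612 0.033 0.244] [ 0.592 -0.056  0.228]
0.145 0.165 539 [ 0.477 -0.135  0.145] [ 0.578 -0.027  0.165] [ 0.526 -0.087  0.156]
0.165 0.19 132 [ 0.476 -0.139  0.165] [ 0.627 -0.03   0.19 ] [ 0.571 -0.075  0.176]
0.035 0.045 1097 [ 0.345 -0.388  0.035] [0.708 0.205 0.045] [ 0.539 -0.045  0.039]
```

View pics/crop.png

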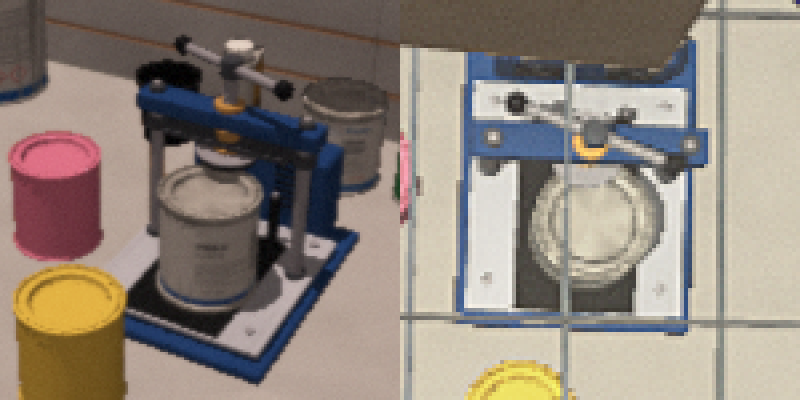

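The crop confirms it: the grey quart sits on the black mat in front of the pad, and the T-bar runs left-back to right-front with black balls at its ends. Next I measure these.

Run:
```python
from h import *
def circ(P):
    A=np.c_[2*P,np.ones(len(P))]; s=np.linalg.lstsq(A,(P**2).sum(1),rcond=None)[0]; return s[:2],np.sqrt(s[2]+s[0]**2+s[1]**2)
z=np.load('top.npz');K,R,c=z['K'],z['R'],z['c']; X=cloud(z['d'],K,R,c); hsv=cv2.cvtColor(z['p'],cv2.COLOR_RGB2HSV)
blk=X[0:170,0:370,2]; print('overhead box z',np.nanpercentile(blk,[1,20,50,90]))
box=X[20:140,250:360]; print('box x,y range',np.nanmin(box.reshape(-1,3),0),np.nanmax(box.reshape(-1,3),0))
# coloured can tops
H,S=hsv[...,0],hsv[...,1]
for n,m in(('yellow',(H>20)&(H<35)&(S>150)),('pink',(H>160)&(H<176)&(S>80))):
    m=m.copy();m[:180]=0;m[285:]=0;m[:,320:]=0
    k,l,st,ce=cv2.connectedComponentsWithStats(m.astype(np.uint8))
    for i in range(1,k):
        if st[i,4]>200: P=X[l==i]; P=P[~np.isnan(P[:,0])]; print(n,ce[i],np.percentile(P,2,0).round(3),np.percentile(P,98,0).round(3))
# crossbar by blue in both views at z .2-.245
for v in('top','scene'):
    z=np.load(v+'.npz');Xv=cloud(z['d'],z['K'],z['R'],z['c']);h=cv2.cvtColor(z['p'],cv2.COLOR_RGB2HSV)
    D=np.abs(Xv[...,0]-.59)+0*Xv[...,1]
    m=(h[...,0]>100)&(h[...,0]<125)&(h[...,1]>100)&(Xv[...,2]>.2)&(Xv[...,2]<.245)&(D<.1)&(np.abs(Xv[...,1]+.08)<.15)
    P=Xv[m]; r=cv2.minAreaRect((P[:,:2]*1000).astype(np.float32)); print(v,'crossbar',len(P),np.median(P[:,2]),r)
    m=(h[...,0]>100)&(h[...,0]<125)&(h[...,1]>100)&(Xv[...,2]>.005)&(Xv[...,2]<.06)&(np.abs(Xv[...,0]-.55)<.2)&(np.abs(Xv[...,1]+.08)<.16)
    P=Xv[m]; r=cv2.minAreaRect((P[:,:2]*1000).astype(np.float32)); print(v,'base',len(P),r)
    m=(Xv[...,2]>.255)&(Xv[...,2]<.3)&(D<.06)&(np.abs(Xv[...,1]+.08)<.1); P=Xv[m]
    dk=P[h[...,2][m]<60]; 
    for sgn in(1,-1):
        q=dk[sgn*(dk[:,1]+.075)>.05]; print(' ball',len(q),np.median(q,0).round(4) if len(q) else '')
    l=cv2.fitLine((P[:,:2]*1000).astype(np.float32),2,0,.01,.01).ravel(); print(' bar',l, np.median(P[:,2]))
    m=(Xv[...,2]>.15)&(Xv[...,2]<.168)&(np.abs(Xv[...,0]-.53)<.07)&(np.abs(Xv[...,1]+.085)<.065); P=Xv[m][:,:2]
    hull=cv2.convexHull((P*1000).astype(np.float32)); print(' rim',cv2.minEnclosingCircle(hull),np.nanpercentile(Xv[m][:,2],[10,50,90,98]))
```

```text
overhead box z [-0.00266987  1.44446989  1.54403481  1.54623822]
box x,y range [ 0.46012654 -0.29857371  0.00539362] [0.86152522 0.05948612 1.54757053]
yellow [287.29432624 265.26950355] [ 0.294 -0.055  0.106] [0.395 0.03  0.128]
top crossbar 265 0.22745243498734502 ((592.9664916992188, -72.94820404052734), (33.50526809692383, 211.9723358154297), 0.38073843717575073)
top base 325 ((582.3522338867188, -75.59735870361328), (231.6271514892578, 293.310302734375), 89.01516723632812)
 ball 10 [ 0.6178 -0.0078  0.2834]
 ball 4 [ 0.5672 -0.1451  0.2836]
 bar [ 3.5040486e-01  9.3659836e-01  5.9292664e+02 -7.4649338e+01] 0.2823176582971756
 rim ((530.6204223632812, -82.31327056884766), 55.36107635498047) [0.15155568 0.15746952 0.16329788 0.16629026]
scene crossbar 693 0.22413904094093273 ((589.7083740234375, -81.02076721191406), (212.89559936523438, 39.699832916259766), 89.3512954711914)
scene base 833 ((576.76416015625, -112.41771697998047), (167.80116271972656, 298.3948669433594), 88.89974975585938)
 ball 30 [ 0.6108 -0.0114  0.2807]
 ball 49 [ 0.5603 -0.1497  0.2796]
 bar [ 3.4771451e-01  9.3760043e-01  5.8513873e+02 -8.4216972e+01] 0.2791889316919298
 rim ((532.034423828125, -92.79420471191406), 63.09393310546875) [0.1516061  0.15683073 0.16178829 0.16306104]
```

```bash
python3 -m inch '[{"z":4},{"z":4},{"z":4},{"z":4},{"x":1.3,"y":-3.8,"az":0.029},{"x":1.3,"y":-3.8,"az":0.029},{"x":1.3,"y":-3.8,"az":0.029},{"x":1.3,"y":-3.8,"az":0.029},{"x":1.3,"y":-3.8,"az":0.029},{"x":1.3,"y":-3.8,"az":0.029},{"x":1.3,"y":-3.8,"az":0.029},{"x":1.3,"y":-3.8,"az":0.029},{"x":1.3,"y":-3.8,"az":0.029},{"x":1.3,"y":-3.8,"az":0.029},{"x":1.3,"y":-3.8,"az":0.029},{"x":1.3,"y":-3.8,"az":0.029},{"x":1.3,"y":-3.8,"az":0.029},{"x":1.3,"y":-3.8,"az":0.029},{"x":1.3,"y":-3.8,"az":0.029},{}]'
python3 - <<'E'
from h import *
p,d,K,R,c=cap('wrist','w1'); np.savez('w1',p=p,d=d,K=K,R=R,c=c); s=monitor.read_state(); print(s['joints'].round(3),c,R[:,2],K[0,0])
E
```

```text
[ 0.934  0.259  1.536  0.     1.348 -0.203] [0.16692044 0.52990989 0.3833948 ] [ 0.23192948 -0.10935675 -0.96656599] 296.32660016158934schema error: expected keys x, y, z, ax, ay, az, gripper
```

View pics/w1.png

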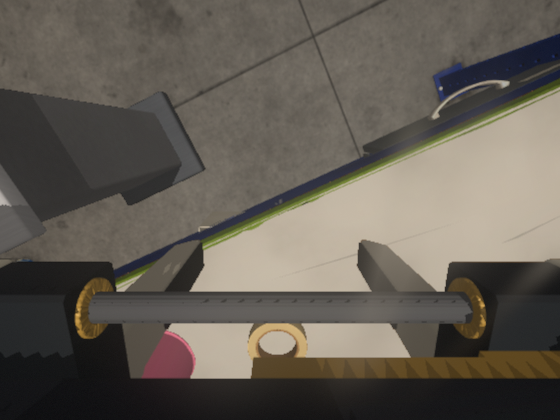

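The picture showed no scene of use: the move was refused because it held an empty row, and the wrist camera still looks at the bench's left edge (tape at (277,345)).

```bash
python3 -m inch '[{"z":4},{"z":4},{"z":4},{"z":4},{"x":1.8,"y":-3.7,"az":0.029},{"x":1.8,"y":-3.7,"az":0.029},{"x":1.8,"y":-3.7,"az":0.029},{"x":1.8,"y":-3.7,"az":0.029},{"x":1.8,"y":-3.7,"az":0.029},{"x":1.8,"y":-3.7,"az":0.029},{"x":1.8,"y":-3.7,"az":0.029},{"x":1.8,"y":-3.7,"az":0.029},{"x":1.8,"y":-3.7,"az":0.029},{"x":1.8,"y":-3.7,"az":0.029},{"x":1.8,"y":-3.7,"az":0.029},{"x":1.8,"y":-3.7,"az":0.029},{"x":1.8,"y":-3.7,"az":0.029},{"x":1.8,"y":-3.7,"az":0.029},{"x":1.8,"y":-3.7,"az":0.029},{"z":0}]'
python3 - <<'E'
from h import *
p,d,K,R,c=cap('wrist','w2'); np.savez('w2',p=p,d=d,K=K,R=R,c=c); s=monitor.read_state(); print(s['joints'].round(3),c,R[:,2],K[0,0])
E
```

```text
[ 0.934  0.259  1.536 -0.     1.348 -0.203] [0.16691289 0.52996346 0.38351947] [ 0.23202768 -0.10910413 -0.96657097] 296.32660016158934schema error: expected keys x, y, z, ax, ay, az, gripper
```

View pics/w2.png

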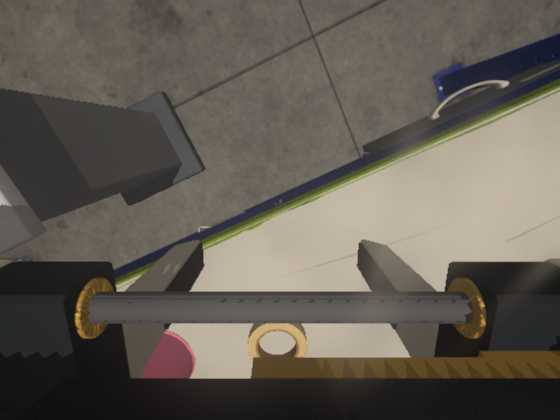

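The view has not changed. Every row needs all seven keys, so I'll write them in full.

```bash
python3 -m inch '[{"x":0,"y":0,"z":4,"ax":0,"ay":0,"az":0,"gripper":6},{"x":0,"y":0,"z":4,"ax":0,"ay":0,"az":0,"gripper":6},{"x":0,"y":0,"z":4,"ax":0,"ay":0,"az":0,"gripper":6},{"x":0,"y":0,"z":4,"ax":0,"ay":0,"az":0,"gripper":6},{"x":1.8,"y":-3.7,"z":0,"ax":0,"ay":0,"az":0.029,"gripper":6},{"x":1.8,"y":-3.7,"z":0,"ax":0,"ay":0,"az":0.029,"gripper":6},{"x":1.8,"y":-3.7,"z":0,"ax":0,"ay":0,"az":0.029,"gripper":6},{"x":1.8,"y":-3.7,"z":0,"ax":0,"ay":0,"az":0.029,"gripper":6},{"x":1.8,"y":-3.7,"z":0,"ax":0,"ay":0,"az":0.029,"gripper":6},{"x":1.8,"y":-3.7,"z":0,"ax":0,"ay":0,"az":0.029,"gripper":6},{"x":1.8,"y":-3.7,"z":0,"ax":0,"ay":0,"az":0.029,"gripper":6},{"x":1.8,"y":-3.7,"z":0,"ax":0,"ay":0,"az":0.029,"gripper":6},{"x":1.8,"y":-3.7,"z":0,"ax":0,"ay":0,"az":0.029,"gripper":6},{"x":1.8,"y":-3.7,"z":0,"ax":0,"ay":0,"az":0.029,"gripper":6},{"x":1.8,"y":-3.7,"z":0,"ax":0,"ay":0,"az":0.029,"gripper":6},{"x":1.8,"y":-3.7,"z":0,"ax":0,"ay":0,"az":0.029,"gripper":6},{"x":1.8,"y":-3.7,"z":0,"ax":0,"ay":0,"az":0.029,"gripper":6},{"x":1.8,"y":-3.7,"z":0,"ax":0,"ay":0,"az":0.029,"gripper":6},{"x":1.8,"y":-3.7,"z":0,"ax":0,"ay":0,"az":0.029,"gripper":6},{"x":0,"y":0,"z":0,"ax":0,"ay":0,"az":0,"gripper":6}]'
python3 - <<'E'
from h import *
p,d,K,R,c=cap('wrist','w3'); np.savez('w3',p=p,d=d,K=K,R=R,c=c); s=monitor.read_state(); print(s['joints'].round(3),c,R[:,2],R[:,0])
E
```

```text
t: 1.87
eef_pos: [0.5033, -0.0624, 0.3768]
tcp_rot: [-0.006, -3.14, 0.003]
wrist_force: [-0.6, -0.3, -0.8]
gripper_width: 0.642
finger_force: 0.0
[-3.380e-01  1.200e-01  1.329e+00 -1.000e-03  1.694e+00 -1.905e+00] [ 0.43288297 -0.06044105  0.54233643] [ 0.2547709  -0.00355106 -0.96699492] [ 0.00358181  0.99998986 -0.00272854]
```

View pics/w3.png

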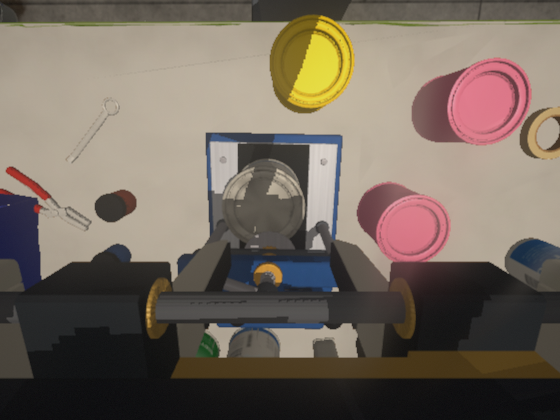

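The quart's rim is at (263,202) and the deck's front corners at (208,135) and (341,135). The boss at (267,272) is half hidden by the gripper. I'll go 9 cm further forward for a second view of the bar and boss.

```bash
python3 -m inch '[{"x":3,"y":-0.7,"z":0,"ax":0,"ay":0,"az":0,"gripper":6},{"x":3,"y":-0.7,"z":0,"ax":0,"ay":0,"az":0,"gripper":6},{"x":3,"y":0,"z":0,"ax":0,"ay":0,"az":0,"gripper":6},{"x":0,"y":0,"z":0,"ax":0,"ay":0,"az":0,"gripper":6},{"x":0,"y":0,"z":0,"ax":0,"ay":0,"az":0,"gripper":6}]'
cat > meas.py <<'E'
from h import *
import sys
for n in sys.argv[1:]:
    z=np.load(n+'.npz');K,R,c=z['K'],z['R'],z['c'];X=cloud(z['d'],K,R,c);h=cv2.cvtColor(z['p'],cv2.COLOR_RGB2HSV);H,S,V=h[...,0],h[...,1],h[...,2]
    near=(np.abs(X[...,1]+.08)<.16)&(np.abs(X[...,0]-.55)<.2)
    print(n,'bench',np.nanmedian(X[...,2][(X[...,2]<.02)]).round(4),'deck',np.nanmedian(X[...,2][near&(X[...,2]>.03)&(X[...,2]<.05)]).round(4))
    def rc(m,t):
        P=X[m]
        if len(P)>20: print(t,len(P),np.median(P,0).round(4),cv2.minAreaRect((P[:,:2]*1000).astype(np.float32)))
    bl=(H>100)&(H<125)&(S>100)
    rc(bl&near&(X[...,2]>.012)&(X[...,2]<.05)&(X[...,0]<.5),'base front')
    rc(bl&near&(X[...,2]>.2)&(X[...,2]<.24),'crossbar')
    rc((H>12)&(H<30)&(S>120)&near&(X[...,2]>.215)&(X[...,2]<.245)&(np.abs(X[...,0]-.59)<.04)&(np.abs(X[...,1]+.08)<.04),'boss')
    m=near&(X[...,2]>.258)&(X[...,2]<.31)&(np.abs(X[...,0]-.59)<.09)&(np.abs(X[...,1]+.08)<.1);rc(m,'bar')
    if m.sum()>20:
        P=X[m]; print(' line',cv2.fitLine((P[:,:2]*1000).astype(np.float32),2,0,.01,.01).ravel())
        for s in(1,-1):
            q=P[(V[m]<50)&(s*(P[:,1]+.08)>.05)]; print(' ball',len(q),np.median(q,0) if len(q) else '')
    m=near&(X[...,2]>.153)&(X[...,2]<.17)&(X[...,0]<.575)&(np.abs(X[...,1]+.085)<.07);P=X[m]
    if len(P)>50:
        P2=(P[:,:2]*1000).astype(np.float32)
        k=P2[:,0]<530; print(' rim',cv2.minEnclosingCircle(P2),'front half y',np.percentile(P2[:,1],[.5,99.5]),'xmin',np.percentile(P2[:,0],.5),'z',np.percentile(P[:,2],[50,98]).round(4))
E
python3 - <<'E'
from h import *
p,d,K,R,c=cap('wrist','w4'); np.savez('w4',p=p,d=d,K=K,R=R,c=c)
E
python3 meas.py w3 w4
```

```text
t: 2.33
eef_pos: [0.5914, -0.0687, 0.3772]
tcp_rot: [0.004, -3.139, -0.002]
wrist_force: [-0.7, 1.1, 0.2]
gripper_width: 0.641
finger_force: 0.0
w3 bench 0.002 deck 0.0369
base front 773 [ 0.4432 -0.0246  0.0231] ((466.888671875, -73.67767333984375), (232.52288818359375, 64.58157348632812), 89.80126190185547)
crossbar 2238 [ 0.5872 -0.0457  0.2261] ((591.7962646484375, -58.575469970703125), (128.43846130371094, 34.041297912597656), 88.50442504882812)
boss 349 [ 0.585  -0.0755  0.2332] ((588.71826171875, -76.24797058105469), (31.611133575439453, 27.290952682495117), 86.65994262695312)
bar 547 [ 0.5804 -0.0896  0.2788] ((596.13037109375, -57.094993591308594), (125.06278228759766, 18.7023868560791), 67.55203247070312)
 line [ 3.887684e-01  9.213355e-01  5.855264e+02 -8.023168e+01]
 ball 75 [ 0.61933979 -0.00931598  0.28389682]
 ball 0 
 rim ((528.3865356445312, -84.04401397705078), 55.526859283447266) front half y [-137.77847252  -30.06126266] xmin 473.8624 z [0.159  0.1612]
w4 bench 0.0023 deck 0.0366
base front 572 [ 0.4422 -0.0011  0.023 ] ((445.5268249511719, -69.25618743896484), (236.183349609375, 59.94246292114258), 77.59810638427734)
crossbar 2540 [ 0.5894 -0.0315  0.2262] ((591.6640014648438, -76.37564849853516), (210.18069458007812, 32.894615173339844), 88.60956573486328)
boss 276 [ 0.5837 -0.0739  0.2333] ((585.5306396484375, -74.27533721923828), (31.929798126220703, 18.92792510986328), 72.9720458984375)
bar 2682 [ 0.5874 -0.0792  0.2803] ((591.8828735351562, -76.17314147949219), (164.66481018066406, 24.13625144958496), 68.1321792602539)
 line [ 3.4011400e-01  9.4038421e-01  5.8845233e+02 -8.0721474e+01]
 ball 124 [ 0.61122485 -0.00817791  0.28152526]
 ball 0 
 rim ((528.4830322265625, -84.08194732666016), 55.38206481933594) front half y [-138.04807983  -30.10610733] xmin 474.2132 z [0.1589 0.1611]
```

View pics/w4.png

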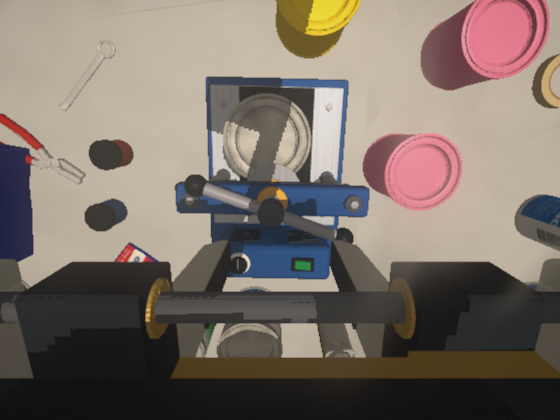

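The second view shows the bar, with balls at (195,186) and (343,237) and its hub at (271,212). Both views agree:
- Screw axis at about (0.592, -0.076)
- Shaker yaw about -1.3°
- Bar's left end at about 69°, z about 0.278
- Can at (0.5284, -0.0841), which is 63 mm in front of the seat and 9 mm to the right

I'll go in front of the can, tilted forward with the fingers as a cradle.

```bash
python3 -m inch '[{"x":-3.8,"y":-0.38,"z":0,"ax":0,"ay":-0.0875,"az":-0.006,"gripper":6},{"x":-3.8,"y":-0.38,"z":0,"ax":0,"ay":-0.0875,"az":-0.006,"gripper":6},{"x":-3.8,"y":-0.38,"z":0,"ax":0,"ay":-0.0875,"az":-0.006,"gripper":6},{"x":-3.8,"y":-0.38,"z":0,"ax":0,"ay":-0.0875,"az":-0.006,"gripper":6},{"x":0,"y":0,"z":0,"ax":0,"ay":0,"az":0,"gripper":6},{"x":0,"y":0,"z":-4,"ax":0,"ay":0,"az":0,"gripper":6},{"x":0,"y":0,"z":-4,"ax":0,"ay":0,"az":0,"gripper":6},{"x":0,"y":0,"z":-4,"ax":0,"ay":0,"az":0,"gripper":6},{"x":0,"y":0,"z":0,"ax":0,"ay":0,"az":0,"gripper":6}]'
```

```text
t: 3.13
eef_pos: [0.4319, -0.0802, 0.2497]
tcp_rot: [0.034, 2.805, 0.012]
wrist_force: [-1.3, 1.7, -2.4]
gripper_width: 0.647
finger_force: 0.0
```

```bash
python3 -m inch '[{"x":0,"y":-0.2,"z":-3.8,"ax":0,"ay":0,"az":0,"gripper":6},{"x":0,"y":-0.2,"z":-3.8,"ax":0,"ay":0,"az":0,"gripper":6},{"x":0.3,"y":0,"z":-3.8,"ax":0,"ay":0,"az":0,"gripper":6},{"x":0.3,"y":0,"z":-3.8,"ax":0,"ay":0,"az":0,"gripper":6},{"x":0.3,"y":0,"z":-1.6,"ax":0,"ay":0,"az":0,"gripper":6},{"x":0,"y":0,"z":0,"ax":0,"ay":0,"az":0,"gripper":6},{"x":0,"y":0,"z":0,"ax":0,"ay":0,"az":0,"gripper":6}]'
python3 -c "
from h import *
s=monitor.read_state(); print(s['joints'].round(3)); print(Ro.from_rotvec(s['tcp_rot']).as_matrix().round(3))"
```

```text
t: 3.72
eef_pos: [0.4494, -0.0892, 0.0921]
tcp_rot: [0.031, 2.79, -0.0]
wrist_force: [0.2, -0.5, -0.1]
gripper_width: 0.644
finger_force: 0.0
[-0.602  0.051  2.214  0.342  0.609 -2.406]
[[-0.939  0.022  0.344]
 [ 0.022  1.    -0.004]
 [-0.344  0.004 -0.939]]
```

```bash
python3 -m inch '[{"x":0.3,"y":0.25,"z":-0.5,"ax":0,"ay":0,"az":0,"gripper":6},{"x":0.3,"y":0.25,"z":-0.5,"ax":0,"ay":0,"az":0,"gripper":6},{"x":0.3,"y":0,"z":0,"ax":0,"ay":0,"az":0,"gripper":6},{"x":0.3,"y":0,"z":0,"ax":0,"ay":0,"az":0,"gripper":6},{"x":0.3,"y":0,"z":0,"ax":0,"ay":0,"az":0,"gripper":6},{"x":0.3,"y":0,"z":0,"ax":0,"ay":0,"az":0,"gripper":6},{"x":0.3,"y":0,"z":0,"ax":0,"ay":0,"az":0,"gripper":6},{"x":0.3,"y":0.04,"z":0,"ax":0,"ay":0,"az":0,"gripper":6},{"x":0.3,"y":0.04,"z":0,"ax":0,"ay":0,"az":0,"gripper":6},{"x":0.3,"y":0.04,"z":0,"ax":0,"ay":0,"az":0,"gripper":6}]'
```

```text
t: 4.55
eef_pos: [0.4779, -0.0829, 0.0804]
tcp_rot: [0.032, 2.792, -0.0]
wrist_force: [-4.7, -1.8, 2.8]
gripper_width: 0.648
finger_force: 2.4
```

```bash
python3 -m inch '[{"x":0.3,"y":0.04,"z":0,"ax":0,"ay":0,"az":0,"gripper":6},{"x":0.3,"y":0.04,"z":0,"ax":0,"ay":0,"az":0,"gripper":6},{"x":0.3,"y":0.04,"z":0,"ax":0,"ay":0,"az":0,"gripper":6},{"x":0.3,"y":0.04,"z":0,"ax":0,"ay":0,"az":0,"gripper":6},{"x":0.3,"y":0.04,"z":0,"ax":0,"ay":0,"az":0,"gripper":6},{"x":0.3,"y":0.04,"z":0,"ax":0,"ay":0,"az":0,"gripper":6},{"x":0.3,"y":0.04,"z":0,"ax":0,"ay":0,"az":0,"gripper":6},{"x":0.3,"y":0.04,"z":0,"ax":0,"ay":0,"az":0,"gripper":6},{"x":0.3,"y":0.04,"z":0,"ax":0,"ay":0,"az":0,"gripper":6},{"x":0.3,"y":0.04,"z":0,"ax":0,"ay":0,"az":0,"gripper":6},{"x":0.3,"y":0.04,"z":0,"ax":0,"ay":0,"az":0,"gripper":6},{"x":0.3,"y":0.04,"z":0,"ax":0,"ay":0,"az":0,"gripper":6},{"x":0.3,"y":0.04,"z":0,"ax":0,"ay":0,"az":0,"gripper":6},{"x":0.3,"y":0.04,"z":0,"ax":0,"ay":0,"az":0,"gripper":6},{"x":0.3,"y":0.04,"z":0,"ax":0,"ay":0,"az":0,"gripper":6}]'
```

```text
t: 5.8
eef_pos: [0.5235, -0.0769, 0.0806]
tcp_rot: [0.032, 2.791, -0.0]
wrist_force: [-3.2, -0.9, 1.0]
gripper_width: 0.642
finger_force: 1.5
```

```bash
python3 -m inch '[{"x":0.2,"y":0.02,"z":0,"ax":0,"ay":0,"az":0,"gripper":6},{"x":0.2,"y":0.02,"z":0,"ax":0,"ay":0,"az":0,"gripper":6}]'; python3 -m inch '[{"x":0.2,"y":0,"z":0,"ax":0,"ay":0,"az":0,"gripper":6}]'
```

```text
t: 5.97
eef_pos: [0.5274, -0.0765, 0.0806]
tcp_rot: [0.032, 2.792, -0.0]
wrist_force: [-2.3, -0.2, -0.1]
gripper_width: 0.642
finger_force: 1.6
t: 6.05
eef_pos: [0.5293, -0.0764, 0.0806]
tcp_rot: [0.032, 2.792, -0.0]
wrist_force: [-2.8, -0.4, 0.5]
gripper_width: 0.645
finger_force: 1.6
```

```bash
python3 -m inch '[{"x":0.15,"y":0,"z":0,"ax":0,"ay":0,"az":0,"gripper":6},{"x":0.15,"y":0,"z":0,"ax":0,"ay":0,"az":0,"gripper":6}]'; python3 -m inch '[{"x":0.15,"y":0,"z":0,"ax":0,"ay":0,"az":0,"gripper":6},{"x":0.1,"y":0,"z":0,"ax":0,"ay":0,"az":0,"gripper":6}]'
```

```text
t: 6.22
eef_pos: [0.5322, -0.0764, 0.0806]
tcp_rot: [0.032, 2.792, -0.0]
wrist_force: [-2.7, -0.0, 0.8]
gripper_width: 0.645
finger_force: 1.5
t: 6.38
eef_pos: [0.5348, -0.0765, 0.0806]
tcp_rot: [0.032, 2.791, -0.0]
wrist_force: [-2.0, -1.0, -1.1]
gripper_width: 0.647
finger_force: 1.4
```

```bash
python3 -m inch '[{"x":0.1,"y":0,"z":0,"ax":0,"ay":0,"az":0,"gripper":6},{"x":0.1,"y":0,"z":0,"ax":0,"ay":0,"az":0,"gripper":6}]'
python3 - <<'E'
from h import *
for n in ('top','scene'):
    p,d,K,R,c=cap(n,n+'2'); np.savez(n+'2',p=p,d=d,K=K,R=R,c=c)
E
python3 meas.py top2 scene2 | grep -E 'rim|2 bench'
```

```text
t: 6.55
eef_pos: [0.5367, -0.0765, 0.0806]
tcp_rot: [0.032, 2.792, -0.0]
wrist_force: [-2.2, -0.3, -0.6]
gripper_width: 0.646
finger_force: 1.5
top2 bench -0.0058 deck 0.0382
 rim ((520.2777709960938, -74.906494140625), 73.1690902709961) front half y [-124.62333633  -21.57451043] xmin 473.66602 z [0.1605 0.1696]
scene2 bench 0.0014 deck 0.0394
 rim ((470.272216796875, -85.65069580078125), 66.34439849853516) front half y [-150.70467407  -19.59024658] xmin 464.07318 z [0.1649 0.1696]
```

```bash
for i in 1; do python3 -m inch '[{"x":0.1,"y":0,"z":0,"ax":0,"ay":0,"az":0,"gripper":6},{"x":0.1,"y":0,"z":0,"ax":0,"ay":0,"az":0,"gripper":6}]'; done; python3 -m inch '[{"x":0.1,"y":0,"z":0,"ax":0,"ay":0,"az":0,"gripper":6},{"x":0.1,"y":0,"z":0,"ax":0,"ay":0,"az":0,"gripper":6}]'
```

```text
t: 6.82
eef_pos: [0.5386, -0.0765, 0.0806]
tcp_rot: [0.032, 2.792, -0.0]
wrist_force: [-2.6, -0.8, -1.1]
gripper_width: 0.648
finger_force: 1.4
t: 6.98
eef_pos: [0.5398, -0.0763, 0.0803]
tcp_rot: [0.032, 2.793, 0.0]
wrist_force: [-11.4, -1.0, 6.0]
gripper_width: 0.645
finger_force: 4.9
```

The force has jumped to 11 N, so the can is at the pins. I'll press once more lightly to settle it on both.

```bash
python3 -m inch '[{"x":0.05,"y":0,"z":0,"ax":0,"ay":0,"az":0,"gripper":6},{"x":0,"y":0,"z":0,"ax":0,"ay":0,"az":0,"gripper":6},{"x":0,"y":0,"z":0,"ax":0,"ay":0,"az":0,"gripper":6}]'
```

```text
t: 7.23
eef_pos: [0.5399, -0.0762, 0.0803]
tcp_rot: [0.031, 2.794, 0.0]
wrist_force: [-9.8, -0.9, 5.1]
gripper_width: 0.647
finger_force: 4.6
```

```bash
python3 -m inch '[{"x":-0.5,"y":0,"z":0,"ax":0,"ay":0,"az":0,"gripper":6},{"x":-2.5,"y":0,"z":0,"ax":0,"ay":0,"az":0,"gripper":6},{"x":-3.5,"y":0,"z":0,"ax":0,"ay":0,"az":0,"gripper":6},{"x":-2,"y":0,"z":2,"ax":0,"ay":0,"az":0,"gripper":6},{"x":0,"y":0,"z":4,"ax":0,"ay":0,"az":0,"gripper":6},{"x":0,"y":0,"z":4,"ax":0,"ay":0,"az":0,"gripper":6},{"x":0,"y":0,"z":4,"ax":0,"ay":0,"az":0,"gripper":6},{"x":0,"y":0,"z":4,"ax":0,"ay":0,"az":0,"gripper":6},{"x":0,"y":0,"z":4,"ax":0,"ay":0,"az":0,"gripper":6},{"x":0,"y":0,"z":4,"ax":0,"ay":0.0875,"az":0,"gripper":6},{"x":0,"y":0,"z":4,"ax":0,"ay":0.0875,"az":0,"gripper":6},{"x":0,"y":0,"z":0,"ax":0,"ay":0.0875,"az":0,"gripper":6},{"x":0,"y":0,"z":0,"ax":0,"ay":0.0875,"az":0.024,"gripper":6},{"x":0,"y":0,"z":0,"ax":0,"ay":0,"az":0,"gripper":6},{"x":0,"y":0,"z":0,"ax":0,"ay":0,"az":0,"gripper":6}]'
python3 - <<'E'
from h import *
p,d,K,R,c=cap('wrist','w5'); np.savez('w5',p=p,d=d,K=K,R=R,c=c)
X=cloud(d,K,R,c)
m=(X[...,2]>.152)&(X[...,2]<.166)&(abs(X[...,1]+.077)<.065)&(X[...,0]>.5)&(X[...,0]<.6)
P=X[m]*1000; print(len(P),P.min(0),P.max(0))
# outer rim: front-most x per y bin, circle fit with R=known by lstsq
from scipy.optimize import least_squares
b=np.round(P[:,1]/3); E=np.array([P[b==k][P[b==k][:,0].argmin(),:2] for k in np.unique(b) if (b==k).sum()>3])
E=E[abs(E[:,1]+77)<45]
for r0 in(54,55.4,56): print(r0,least_squares(lambda q:np.hypot(*(E-q).T)-r0,[590,-76],loss='soft_l1').x)
E
```

```text
t: 8.48
eef_pos: [0.4575, -0.0764, 0.3799]
tcp_rot: [-0.004, 3.14, -0.004]
wrist_force: [0.0, -0.1, -0.2]
gripper_width: 0.643
finger_force: 0.0
1186 [ 536.20999458 -130.08039242  152.01147117] [592.38512087 -21.14272167 161.95749727]
54 [590.52515512 -76.14868388]
55.4 [592.08888251 -76.13644885]
56 [592.75760523 -76.13055067]
```

View pics/w5.png

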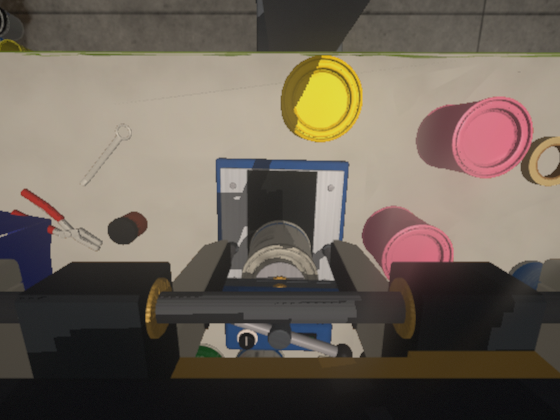

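The camera fit puts the can at (0.592, -0.076), which is the seat under the screw. Next I go above the bar's near right end, at radius 50 mm and -110°, with the fingers across the bar.

```bash
python3 -m inch '[{"x":0.73,"y":-0.29,"z":0,"ax":0,"ay":0,"az":-0.12,"gripper":3.6},{"x":0.73,"y":-0.29,"z":0,"ax":0,"ay":0,"az":-0.12,"gripper":3.6},{"x":0.73,"y":-0.29,"z":0,"ax":0,"ay":0,"az":-0.12,"gripper":3.6},{"x":0.73,"y":-0.29,"z":0,"ax":0,"ay":0,"az":-0.12,"gripper":3.6},{"x":0.73,"y":-0.29,"z":0,"ax":0,"ay":0,"az":-0.12,"gripper":3.6},{"x":0.73,"y":-0.29,"z":0,"ax":0,"ay":0,"az":-0.12,"gripper":3.6},{"x":0.73,"y":-0.29,"z":0,"ax":0,"ay":0,"az":-0.12,"gripper":3.6},{"x":0.73,"y":-0.29,"z":0,"ax":0,"ay":0,"az":-0.12,"gripper":3.6},{"x":0.73,"y":-0.29,"z":0,"ax":0,"ay":0,"az":-0.12,"gripper":3.6},{"x":0.73,"y":-0.29,"z":0,"ax":0,"ay":0,"az":-0.12,"gripper":3.6},{"x":0.73,"y":-0.29,"z":0,"ax":0,"ay":0,"az":-0.12,"gripper":3.6},{"x":0.73,"y":-0.29,"z":0,"ax":0,"ay":0,"az":-0.12,"gripper":3.6},{"x":0.73,"y":-0.29,"z":0,"ax":0,"ay":0,"az":-0.12,"gripper":3.6},{"x":0.73,"y":-0.29,"z":0,"ax":0,"ay":0,"az":-0.12,"gripper":3.6},{"x":0.73,"y":-0.29,"z":0,"ax":0,"ay":0,"az":-0.12,"gripper":3.6},{"x":0.73,"y":-0.29,"z":0,"ax":0,"ay":0,"az":-0.12,"gripper":3.6},{"x":0,"y":0,"z":0,"ax":0,"ay":0,"az":0,"gripper":3.6},{"x":0,"y":0,"z":0,"ax":0,"ay":0,"az":0,"gripper":3.6}]'
cat > st.py <<'E'
from h import *
# pose on the bar; C screw axis; torque from wrist force about C
C=np.array([.5917,-.0762]); s=monitor.read_state(); p=s['eef_pos']; M=Ro.from_rotvec(s['tcp_rot']).as_matrix()
r=p[:2]-C; f=s['wrist_force']; 
print('t %.1f r %.1f mm phi %.1f yaw %.1f z %.4f q6 %.2f tilt %.1f'%(s['t'],np.hypot(*r)*1e3,np.degrees(np.arctan2(r[1],r[0])),np.degrees(np.arctan2(M[1,1],M[0,1])),p[2],s['joints'][5],np.degrees(np.arccos(-M[2,2]))))
print('F',f.round(1),'tau_z',s['ft_torque'].round(2),'torque %.3f'%(r[0]*f[1]-r[1]*f[0]),'w',round(s['gripper_width']*93,1))
# 16 rows about C at const r: print chords for next sweep of 0.11 rad per row, from present phi, radius 50
import sys
if len(sys.argv)>1:
    step=float(sys.argv[2]); ph=np.arctan2(r[1],r[0]); R0=.05; prev=r
    for i in range(int(sys.argv[1])):
        ph-=step; q=R0*np.array([np.cos(ph),np.sin(ph)]); print('%.2f %.2f'%tuple((q-prev)*100),end=' | '); prev=q
    print()
E
python3 st.py
```

```text
t: 10.03
eef_pos: [0.5722, -0.1231, 0.3809]
tcp_rot: [-2.568, -1.806, 0.001]
wrist_force: [-0.5, 0.1, 0.2]
gripper_width: 0.388
finger_force: 0.0
t 10.0 r 50.7 mm phi -112.6 yaw -19.8 z 0.3809 q6 -0.06 tilt 0.1
F [-0.5  0.1  0.2] tau_z [-0.14  0.13  0.01] torque -0.027 w 36.1
```

```bash
python3 -m inch '[{"x":0.15,"y":0,"z":-3.5,"ax":0,"ay":0,"az":0,"gripper":3.6},{"x":0,"y":0,"z":-3.5,"ax":0,"ay":0,"az":0,"gripper":3.6},{"x":0,"y":0,"z":-3.4,"ax":0,"ay":0,"az":0,"gripper":3.6},{"x":0,"y":0,"z":-2,"ax":0,"ay":0,"az":0,"gripper":3.6},{"x":0,"y":0,"z":-1,"ax":0,"ay":0,"az":0,"gripper":3.6},{"x":0,"y":0,"z":0,"ax":0,"ay":0,"az":0,"gripper":1.6},{"x":0,"y":0,"z":0,"ax":0,"ay":0,"az":0,"gripper":1.6},{"x":0,"y":0,"z":0,"ax":0,"ay":0,"az":0,"gripper":1.6},{"x":0,"y":0,"z":0,"ax":0,"ay":0,"az":0,"gripper":1.6}]' 3; python3 st.py 18 0.1
```

```text
t: 10.78
eef_pos: [0.5754, -0.1233, 0.2489]
tcp_rot: [2.571, 1.804, 0.001]
wrist_force: [-0.3, -0.2, -0.5]
gripper_width: 0.182
finger_force: 0.0
t 10.8 r 49.9 mm phi -109.1 yaw -19.9 z 0.2489 q6 -0.05 tilt 0.1
F [-0.3 -0.2 -0.5] tau_z [-0.05  0.1  -0.06] torque -0.009 w 16.9
-0.47 0.17 | -0.44 0.23 | -0.42 0.28 | -0.39 0.32 | -0.35 0.35 | -0.32 0.39 | -0.28 0.42 | -0.23 0.44 | -0.19 0.46 | -0.14 0.48 | -0.09 0.49 | -0.04 0.50 | 0.01 0.50 | 0.06 0.50 | 0.11 0.49 | 0.15 0.48 | 0.20 0.46 | 0.24 0.44 |
```

```bash
python3 -m inch '[{"x":-0.47,"y":0.17,"z":0,"ax":0,"ay":0,"az":-0.1,"gripper":1.6},{"x":-0.44,"y":0.23,"z":0,"ax":0,"ay":0,"az":-0.1,"gripper":1.6},{"x":-0.42,"y":0.28,"z":0,"ax":0,"ay":0,"az":-0.1,"gripper":1.6},{"x":-0.39,"y":0.32,"z":0,"ax":0,"ay":0,"az":-0.1,"gripper":1.6},{"x":-0.35,"y":0.35,"z":0,"ax":0,"ay":0,"az":-0.1,"gripper":1.6},{"x":-0.32,"y":0.39,"z":0,"ax":0,"ay":0,"az":-0.1,"gripper":1.6}]' 30; python3 st.py 18 0.1
```

```text
t: 11.28
eef_pos: [0.5527, -0.1069, 0.248]
tcp_rot: [2.991, 0.955, 0.005]
wrist_force: [6.5, -3.7, -4.8]
gripper_width: 0.177
finger_force: 3.3
t 11.3 r 49.7 mm phi -141.8 yaw -54.6 z 0.2480 q6 0.56 tilt 0.2
F [ 6.5 -3.7 -4.8] tau_z [-0.68 -0.77  0.01] torque 0.345 w 16.5
-0.31 0.39 | -0.25 0.43 | -0.20 0.46 | -0.16 0.47 | -0.11 0.49 | -0.06 0.50 | -0.01 0.50 | 0.04 0.50 | 0.09 0.49 | 0.14 0.48 | 0.19 0.46 | 0.23 0.44 | 0.28 0.42 | 0.32 0.39 | 0.35 0.35 | 0.39 0.32 | 0.42 0.28 | 0.44 0.23 |
```

```bash
python3 -m inch '[{"x":-0.31,"y":0.39,"z":0,"ax":0,"ay":0,"az":-0.097,"gripper":1.6},{"x":-0.25,"y":0.43,"z":0,"ax":0,"ay":0,"az":-0.097,"gripper":1.6},{"x":-0.20,"y":0.46,"z":0,"ax":0,"ay":0,"az":-0.097,"gripper":1.6},{"x":-0.16,"y":0.47,"z":0,"ax":0,"ay":0,"az":-0.097,"gripper":1.6},{"x":-0.11,"y":0.49,"z":0,"ax":0,"ay":0,"az":-0.097,"gripper":1.6},{"x":-0.06,"y":0.50,"z":0,"ax":0,"ay":0,"az":-0.097,"gripper":1.6},{"x":-0.01,"y":0.50,"z":0,"ax":0,"ay":0,"az":-0.097,"gripper":1.6},{"x":0.04,"y":0.50,"z":0,"ax":0,"ay":0,"az":-0.097,"gripper":1.6},{"x":0.09,"y":0.49,"z":0,"ax":0,"ay":0,"az":-0.097,"gripper":1.6}]'; python3 st.py 20 0.1
```

```text
t: 12.03
eef_pos: [0.5419, -0.0652, 0.2479]
tcp_rot: [3.115, -0.399, 0.006]
wrist_force: [1.8, -5.7, -3.5]
gripper_width: 0.173
finger_force: 3.1
t 12.0 r 51.0 mm phi 167.6 yaw -104.6 z 0.2479 q6 1.50 tilt 0.2
F [ 1.8 -5.7 -3.5] tau_z [-0.95 -0.1   0.08] torque 0.266 w 16.1
0.23 0.46 | 0.18 0.47 | 0.23 0.45 | 0.27 0.42 | 0.31 0.39 | 0.35 0.36 | 0.38 0.32 | 0.41 0.28 | 0.44 0.24 | 0.46 0.20 | 0.48 0.15 | 0.49 0.10 | 0.50 0.05 | 0.50 0.00 | 0.50 -0.05 | 0.49 -0.10 | 0.48 -0.15 | 0.46 -0.19 | 0.44 -0.24 | 0.41 -0.28 |
```

```bash
python3 -m inch '[{"x":0.19,"y":0.47,"z":0,"ax":0,"ay":0,"az":-0.097,"gripper":1.6},{"x":0.19,"y":0.47,"z":0,"ax":0,"ay":0,"az":-0.097,"gripper":1.6},{"x":0.23,"y":0.45,"z":0,"ax":0,"ay":0,"az":-0.097,"gripper":1.6},{"x":0.27,"y":0.42,"z":0,"ax":0,"ay":0,"az":-0.097,"gripper":1.6},{"x":0.31,"y":0.39,"z":0,"ax":0,"ay":0,"az":-0.097,"gripper":1.6},{"x":0.35,"y":0.36,"z":0,"ax":0,"ay":0,"az":-0.097,"gripper":1.6},{"x":0.38,"y":0.32,"z":0,"ax":0,"ay":0,"az":-0.097,"gripper":1.6},{"x":0.41,"y":0.28,"z":0,"ax":0,"ay":0,"az":-0.097,"gripper":1.6},{"x":0.44,"y":0.24,"z":0,"ax":0,"ay":0,"az":-0.097,"gripper":1.6},{"x":0.46,"y":0.20,"z":0,"ax":0,"ay":0,"az":-0.097,"gripper":1.6},{"x":0.48,"y":0.15,"z":0,"ax":0,"ay":0,"az":-0.097,"gripper":1.6},{"x":0.49,"y":0.10,"z":0,"ax":0,"ay":0,"az":-0.097,"gripper":1.6},{"x":0.50,"y":0.05,"z":0,"ax":0,"ay":0,"az":-0.097,"gripper":1.6}]'; python3 st.py 20 0.1
```

```text
t: 13.12
eef_pos: [0.5861, -0.0247, 0.2464]
tcp_rot: [2.281, -2.158, -0.001]
wrist_force: [-6.7, -2.2, -4.1]
gripper_width: 0.172
finger_force: 3.1
t 13.1 r 51.8 mm phi 96.2 yaw -176.8 z 0.2464 q6 2.85 tilt 0.1
F [-6.7 -2.2 -4.1] tau_z [-0.19  1.    0.03] torque 0.357 w 16.0
0.52 -0.15 | 0.50 -0.02 | 0.49 -0.07 | 0.49 -0.12 | 0.47 -0.17 | 0.45 -0.21 | 0.43 -0.26 | 0.40 -0.30 | 0.37 -0.34 | 0.33 -0.37 | 0.29 -0.40 | 0.25 -0.43 | 0.21 -0.45 | 0.16 -0.47 | 0.11 -0.49 | 0.06 -0.50 | 0.01 -0.50 | -0.04 -0.50 | -0.09 -0.49 | -0.13 -0.48 |
```

The first half-turn runs freely, at about 0.35 N m while moving. The last joint is near its range, so I let go, lift, unwind and take the other end at about -84°.

```bash
python3 -m inch '[{"x":-0.3,"y":0,"z":0,"ax":0,"ay":0,"az":0,"gripper":3.6},{"x":0,"y":0,"z":0,"ax":0,"ay":0,"az":0,"gripper":3.6},{"x":0,"y":0,"z":3.5,"ax":0,"ay":0,"az":0,"gripper":3.6},{"x":0,"y":0,"z":3.5,"ax":0,"ay":0,"az":0,"gripper":3.6},{"x":0,"y":0,"z":3.5,"ax":0,"ay":0,"az":0,"gripper":3.6},{"x":0,"y":-0.7,"z":0,"ax":0,"ay":0,"az":0.123,"gripper":3.6},{"x":0,"y":-0.7,"z":0,"ax":0,"ay":0,"az":0.123,"gripper":3.6},{"x":0,"y":-0.7,"z":0,"ax":0,"ay":0,"az":0.123,"gripper":3.6},{"x":0,"y":-0.7,"z":0,"ax":0,"ay":0,"az":0.123,"gripper":3.6},{"x":0,"y":-0.7,"z":0,"ax":0,"ay":0,"az":0.123,"gripper":3.6},{"x":0,"y":-0.7,"z":0,"ax":0,"ay":0,"az":0.123,"gripper":3.6},{"x":0,"y":-0.7,"z":0,"ax":0,"ay":0,"az":0.123,"gripper":3.6},{"x":0,"y":-0.7,"z":0,"ax":0,"ay":0,"az":0.123,"gripper":3.6},{"x":0,"y":-0.7,"z":0,"ax":0,"ay":0,"az":0.123,"gripper":3.6},{"x":0,"y":-0.7,"z":0,"ax":0,"ay":0,"az":0.123,"gripper":3.6},{"x":0,"y":-0.7,"z":0,"ax":0,"ay":0,"az":0.123,"gripper":3.6},{"x":0,"y":-0.7,"z":0,"ax":0,"ay":0,"az":0.123,"gripper":3.6},{"x":0,"y":-0.7,"z":0,"ax":0,"ay":0,"az":0.123,"gripper":3.6}]' && python3 -m inch '[{"x":0,"y":0,"z":0,"ax":0,"ay":0,"az":0.123,"gripper":3.6},{"x":0,"y":0,"z":0,"ax":0,"ay":0,"az":0.123,"gripper":3.6},{"x":0,"y":0,"z":0,"ax":0,"ay":0,"az":0.123,"gripper":3.6},{"x":0,"y":0,"z":0,"ax":0,"ay":0,"az":0.123,"gripper":3.6},{"x":0,"y":0,"z":0,"ax":0,"ay":0,"az":0.123,"gripper":3.6},{"x":0,"y":0,"z":0,"ax":0,"ay":0,"az":0.123,"gripper":3.6},{"x":0,"y":0,"z":0,"ax":0,"ay":0,"az":0.123,"gripper":3.6},{"x":0,"y":0,"z":0,"ax":0,"ay":0,"az":0.123,"gripper":3.6},{"x":0,"y":0,"z":0,"ax":0,"ay":0,"az":0.123,"gripper":3.6},{"x":0,"y":0,"z":0,"ax":0,"ay":0,"az":0.123,"gripper":3.6},{"x":0,"y":0,"z":0,"ax":0,"ay":0,"az":0.123,"gripper":3.6},{"x":0,"y":0,"z":0,"ax":0,"ay":0,"az":0.123,"gripper":3.6},{"x":0,"y":0,"z":0,"ax":0,"ay":0,"az":0.123,"gripper":3.6},{"x":0,"y":0,"z":0,"ax":0,"ay":0,"az":0,"gripper":3.6},{"x":0,"y":0,"z":0,"ax":0,"ay":0,"az":0,"gripper":3.6}]'; python3 st.py
python3 - <<'E'
from h import *
p,d,K,R,c=cap('wrist','w6'); np.savez('w6',p=p,d=d,K=K,R=R,c=c)
a,b=cap('top','top3')[:2],0
p,d,K,R,c=cap('top'); X=cloud(d,K,R,c)
m=(X[...,2]>.25)&(X[...,2]<.3)&(abs(X[...,0]-.59)<.08)&(abs(X[...,1]+.07)<.09); print(m.sum())
E
python3 meas.py w6 | grep -A4 bar
```

```text
t: 14.62
eef_pos: [0.5851, -0.1156, 0.3531]
tcp_rot: [-3.136, -0.153, -0.004]
wrist_force: [0.3, -0.2, -0.1]
gripper_width: 0.385
finger_force: 0.0
t: 15.87
eef_pos: [0.5851, -0.1152, 0.3527]
tcp_rot: [-2.09, -2.345, 0.002]
wrist_force: [0.4, 0.4, 1.0]
gripper_width: 0.387
finger_force: 0.0
t 15.9 r 39.6 mm phi -99.7 yaw 6.6 z 0.3527 q6 -0.50 tilt 0.1
F [0.4 0.4 1. ] tau_z [-0.11  0.03  0.04] torque 0.013 w 36.0
96
crossbar 2080 [ 0.5999 -0.025   0.2261] ((593.6808471679688, -43.03044128417969), (144.42335510253906, 33.130157470703125), 88.293701171875)
boss 178 [ 0.5814 -0.0705  0.2331] ((590.1695556640625, -71.58193969726562), (33.24797058105469, 21.732139587402344), 27.739635467529297)
bar 3462 [ 0.5911 -0.0688  0.2741] ((592.4734497070312, -74.99996948242188), (23.668880462646484, 163.88433837890625), 7.71850061416626)
 line [ 1.4045264e-01 -9.9008739e-01  5.9152203e+02 -6.8260727e+01]
 ball 0 
 ball 70 [ 0.60702566 -0.14715906  0.27627459]
 rim ((573.7521362304688, -75.8140869140625), 51.22502136230469) front half y [-124.5286367   -26.73521713] xmin 539.03876 z [0.1594 0.1699]
```

The camera shows the free end at -82°.

```bash
python3 -m inch '[{"x":1.33,"y":-1.05,"z":0,"ax":0,"ay":0,"az":0.02,"gripper":3.6},{"x":0,"y":0,"z":-3,"ax":0,"ay":0,"az":0,"gripper":3.6},{"x":0,"y":0,"z":-3,"ax":0,"ay":0,"az":0,"gripper":3.6},{"x":0,"y":0,"z":-3,"ax":0,"ay":0,"az":0,"gripper":3.6},{"x":0,"y":0,"z":-1.6,"ax":0,"ay":0,"az":0,"gripper":3.6},{"x":0,"y":0,"z":0,"ax":0,"ay":0,"az":0,"gripper":1.6},{"x":0,"y":0,"z":0,"ax":0,"ay":0,"az":0,"gripper":1.6},{"x":0,"y":0,"z":0,"ax":0,"ay":0,"az":0,"gripper":1.6}]' 30; python3 st.py 18 0.1
```

```text
t: 16.68
eef_pos: [0.599, -0.1261, 0.2474]
tcp_rot: [2.065, 2.367, -0.002]
wrist_force: [0.1, 0.7, 0.3]
gripper_width: 0.222
finger_force: 0.0
t 16.7 r 50.4 mm phi -81.7 yaw 7.8 z 0.2474 q6 -0.52 tilt 0.1
F [0.1 0.7 0.3] tau_z [-0.09  0.06  0.02] torque 0.012 w 20.6
-0.50 -0.01 | -0.50 0.00 | -0.50 0.05 | -0.49 0.10 | -0.48 0.15 | -0.46 0.20 | -0.44 0.24 | -0.41 0.28 | -0.38 0.32 | -0.35 0.36 | -0.31 0.39 | -0.27 0.42 | -0.22 0.45 | -0.18 0.47 | -0.13 0.48 | -0.08 0.49 | -0.03 0.50 | 0.02 0.50 |
```

```bash
python3 -m inch '[{"x":-0.50,"y":-0.01,"z":0,"ax":0,"ay":0,"az":-0.099,"gripper":1.6},{"x":-0.50,"y":0.00,"z":0,"ax":0,"ay":0,"az":-0.099,"gripper":1.6},{"x":-0.50,"y":0.05,"z":0,"ax":0,"ay":0,"az":-0.099,"gripper":1.6},{"x":-0.49,"y":0.10,"z":0,"ax":0,"ay":0,"az":-0.099,"gripper":1.6},{"x":-0.48,"y":0.15,"z":0,"ax":0,"ay":0,"az":-0.099,"gripper":1.6},{"x":-0.46,"y":0.20,"z":0,"ax":0,"ay":0,"az":-0.099,"gripper":1.6},{"x":-0.44,"y":0.24,"z":0,"ax":0,"ay":0,"az":-0.099,"gripper":1.6},{"x":-0.41,"y":0.28,"z":0,"ax":0,"ay":0,"az":-0.099,"gripper":1.6},{"x":-0.38,"y":0.32,"z":0,"ax":0,"ay":0,"az":-0.099,"gripper":1.6},{"x":-0.35,"y":0.36,"z":0,"ax":0,"ay":0,"az":-0.099,"gripper":1.6}]'; python3 st.py 12 0.1
```

```text
t: 17.52
eef_pos: [0.5555, -0.1105, 0.2479]
tcp_rot: [2.942, 1.093, 0.006]
wrist_force: [5.7, -3.5, -4.7]
gripper_width: 0.175
finger_force: 3.4
t 17.5 r 49.9 mm phi -136.5 yaw -49.2 z 0.2479 q6 0.47 tilt 0.3
F [ 5.7 -3.5 -4.7] tau_z [-0.7  -0.77  0.04] torque 0.321 w 16.3
-0.33 0.37 | -0.29 0.41 | -0.24 0.44 | -0.20 0.46 | -0.15 0.48 | -0.10 0.49 | -0.05 0.50 | -0.00 0.50 | 0.05 0.50 | 0.10 0.49 | 0.14 0.48 | 0.19 0.46 |
```

```bash
python3 -m inch '[{"x":-0.33,"y":0.37,"z":0,"ax":0,"ay":0,"az":-0.097,"gripper":1.6},{"x":-0.29,"y":0.41,"z":0,"ax":0,"ay":0,"az":-0.097,"gripper":1.6},{"x":-0.24,"y":0.44,"z":0,"ax":0,"ay":0,"az":-0.097,"gripper":1.6},{"x":-0.20,"y":0.46,"z":0,"ax":0,"ay":0,"az":-0.097,"gripper":1.6},{"x":-0.15,"y":0.48,"z":0,"ax":0,"ay":0,"az":-0.097,"gripper":1.6},{"x":-0.10,"y":0.49,"z":0,"ax":0,"ay":0,"az":-0.097,"gripper":1.6},{"x":-0.05,"y":0.50,"z":0,"ax":0,"ay":0,"az":-0.097,"gripper":1.6}]'; python3 st.py 12 0.1
```

```text
t: 18.1
eef_pos: [0.5412, -0.0795, 0.2479]
tcp_rot: [3.139, 0.051, 0.008]
wrist_force: [2.4, -5.8, -3.6]
gripper_width: 0.172
finger_force: 3.2
t 18.1 r 50.6 mm phi -176.3 yaw -88.1 z 0.2479 q6 1.19 tilt 0.3
F [ 2.4 -5.8 -3.6] tau_z [-1.02 -0.28  0.03] torque 0.302 w 16.0
0.05 0.50 | 0.04 0.50 | 0.09 0.49 | 0.14 0.48 | 0.19 0.46 | 0.23 0.44 | 0.28 0.42 | 0.32 0.39 | 0.35 0.35 | 0.39 0.32 | 0.42 0.28 | 0.44 0.23 |
```

```bash
python3 -m inch '[{"x":0.03,"y":0.50,"z":0,"ax":0,"ay":0,"az":-0.1,"gripper":1.6},{"x":0.06,"y":0.50,"z":0,"ax":0,"ay":0,"az":-0.1,"gripper":1.6},{"x":0.09,"y":0.49,"z":0,"ax":0,"ay":0,"az":-0.1,"gripper":1.6},{"x":0.14,"y":0.48,"z":0,"ax":0,"ay":0,"az":-0.1,"gripper":1.6},{"x":0.19,"y":0.46,"z":0,"ax":0,"ay":0,"az":-0.1,"gripper":1.6}]'; python3 st.py 12 0.1
```

```text
t: 18.52
eef_pos: [0.5454, -0.0551, 0.2475]
tcp_rot: [3.055, -0.728, 0.007]
wrist_force: [-1.0, -7.0, -4.0]
gripper_width: 0.174
finger_force: 3.1
t 18.5 r 50.8 mm phi 155.5 yaw -116.8 z 0.2475 q6 1.73 tilt 0.3
F [-1. -7. -4.] tau_z [-1.04  0.16  0.07] torque 0.344 w 16.2
0.31 0.41 | 0.27 0.42 | 0.31 0.39 | 0.35 0.36 | 0.38 0.32 | 0.41 0.28 | 0.44 0.24 | 0.46 0.19 | 0.48 0.14 | 0.49 0.10 | 0.50 0.05 | 0.50 -0.00 |
```

```bash
python3 -m inch '[{"x":0.24,"y":0.43,"z":0,"ax":0,"ay":0,"az":-0.1,"gripper":1.6},{"x":0.28,"y":0.42,"z":0,"ax":0,"ay":0,"az":-0.1,"gripper":1.6},{"x":0.31,"y":0.39,"z":0,"ax":0,"ay":0,"az":-0.1,"gripper":1.6},{"x":0.35,"y":0.36,"z":0,"ax":0,"ay":0,"az":-0.1,"gripper":1.6}]'; python3 st.py 12 0.1
```

```text
t: 18.85
eef_pos: [0.5565, -0.0389, 0.2472]
tcp_rot: [2.85, -1.32, 0.006]
wrist_force: [-2.1, -6.1, -4.0]
gripper_width: 0.172
finger_force: 3.0
t 18.9 r 51.3 mm phi 133.3 yaw -139.7 z 0.2472 q6 2.17 tilt 0.2
F [-2.1 -6.1 -4. ] tau_z [-1.03  0.52  0.07] torque 0.291 w 16.0
0.47 0.23 | 0.41 0.28 | 0.44 0.24 | 0.46 0.20 | 0.48 0.15 | 0.49 0.10 | 0.50 0.05 | 0.50 0.00 | 0.50 -0.05 | 0.49 -0.10 | 0.48 -0.14 | 0.46 -0.19 |
```

```bash
python3 -m inch '[{"x":0.39,"y":0.31,"z":0,"ax":0,"ay":0,"az":-0.098,"gripper":1.6},{"x":0.42,"y":0.28,"z":0,"ax":0,"ay":0,"az":-0.098,"gripper":1.6},{"x":0.44,"y":0.24,"z":0,"ax":0,"ay":0,"az":-0.098,"gripper":1.6}]'; python3 st.py; python3 -m inch '[{"x":0.46,"y":0.18,"z":0,"ax":0,"ay":0,"az":-0.098,"gripper":1.6},{"x":0.48,"y":0.13,"z":0,"ax":0,"ay":0,"az":-0.098,"gripper":1.6}]'; python3 st.py
```

```text
t: 19.1
eef_pos: [0.5683, -0.0303, 0.2469]
tcp_rot: [2.626, -1.723, 0.004]
wrist_force: [-5.2, -5.1, -4.2]
gripper_width: 0.173
finger_force: 3.2
t 19.1 r 51.5 mm phi 117.0 yaw -156.5 z 0.2469 q6 2.48 tilt 0.2
F [-5.2 -5.1 -4.2] tau_z [-0.9   0.81  0.06] torque 0.355 w 16.1
t: 19.27
eef_pos: [0.5769, -0.0269, 0.2465]
tcp_rot: [2.444, -1.971, 0.002]
wrist_force: [-6.9, -4.3, -4.2]
gripper_width: 0.177
finger_force: 4.1
t 19.3 r 51.4 mm phi 106.7 yaw -167.8 z 0.2465 q6 2.69 tilt 0.1
F [-6.9 -4.3 -4.2] tau_z [-0.66  1.28  0.04] torque 0.403 w 16.5
```

The torque is rising (0.40), so I go in small steps from here.

```bash
python3 -m inch '[{"x":0.48,"y":0.08,"z":0,"ax":0,"ay":0,"az":-0.1,"gripper":1.6}]'; python3 st.py;  python3 -m inch '[{"x":0.25,"y":0.03,"z":0,"ax":0,"ay":0,"az":-0.05,"gripper":1.6}]'; python3 st.py
```

```text
t: 19.35
eef_pos: [0.5812, -0.0259, 0.2463]
tcp_rot: [2.342, -2.09, 0.001]
wrist_force: [-8.4, -3.4, -4.0]
gripper_width: 0.173
finger_force: 4.6
t 19.4 r 51.4 mm phi 101.8 yaw -173.5 z 0.2463 q6 2.79 tilt 0.1
F [-8.4 -3.4 -4. ] tau_z [-0.57  1.49  0.06] torque 0.457 w 16.1
t: 19.43
eef_pos: [0.5836, -0.0255, 0.2462]
tcp_rot: [2.289, -2.148, -0.0]
wrist_force: [-8.8, -3.0, -3.2]
gripper_width: 0.172
finger_force: 4.7
t 19.4 r 51.3 mm phi 99.1 yaw -176.4 z 0.2462 q6 2.85 tilt 0.1
F [-8.8 -3.  -3.2] tau_z [-0.57  1.51  0.05] torque 0.472 w 16.0
```

```bash
python3 -m inch '[{"x":0.36,"y":0.02,"z":0,"ax":0,"ay":0,"az":-0.05,"gripper":1.6}]'; python3 st.py;  python3 -m inch '[{"x":0.25,"y":0.0,"z":0,"ax":0,"ay":0,"az":-0.03,"gripper":1.6}]'; python3 st.py
```

```text
t: 19.52
eef_pos: [0.5864, -0.0251, 0.246]
tcp_rot: [2.237, -2.202, -0.002]
wrist_force: [-10.0, -2.7, -4.2]
gripper_width: 0.174
finger_force: 5.3
t 19.5 r 51.4 mm phi 95.9 yaw -179.1 z 0.2460 q6 2.89 tilt 0.2
F [-10.   -2.7  -4.2] tau_z [-0.31  1.86  0.09] torque 0.523 w 16.2
t: 19.6
eef_pos: [0.5887, -0.0248, 0.2459]
tcp_rot: [2.204, -2.235, -0.003]
wrist_force: [-11.0, -1.1, -2.3]
gripper_width: 0.173
finger_force: 5.5
t 19.6 r 51.5 mm phi 93.3 yaw 179.2 z 0.2459 q6 2.93 tilt 0.2
F [-11.   -1.1  -2.3] tau_z [-0.24  1.89  0.08] torque 0.567 w 16.1
```

```bash
python3 -m inch '[{"x":0.1,"y":0.0,"z":0,"ax":0,"ay":0,"az":-0.01,"gripper":1.6}]'; python3 st.py; python3 -m inch '[{"x":0,"y":0.0,"z":0,"ax":0,"ay":0,"az":0,"gripper":1.6},{"x":0,"y":0.0,"z":0,"ax":0,"ay":0,"az":0,"gripper":1.6}]'; python3 st.py
```

```text
t: 19.68
eef_pos: [0.5896, -0.0247, 0.2459]
tcp_rot: [2.193, -2.245, -0.004]
wrist_force: [-10.3, -0.9, -3.3]
gripper_width: 0.174
finger_force: 5.5
t 19.7 r 51.6 mm phi 92.3 yaw 178.7 z 0.2459 q6 2.94 tilt 0.2
F [-10.3  -0.9  -3.3] tau_z [-0.17  1.93  0.04] torque 0.533 w 16.1
t: 19.85
eef_pos: [0.5897, -0.0246, 0.2459]
tcp_rot: [2.196, -2.243, -0.003]
wrist_force: [-9.8, -1.4, -4.6]
gripper_width: 0.177
finger_force: 4.8
t 19.9 r 51.6 mm phi 92.2 yaw 178.8 z 0.2459 q6 2.93 tilt 0.2
F [-9.8 -1.4 -4.6] tau_z [-0.18  1.74  0.08] torque 0.507 w 16.4
```

The screw reads about 0.58 N m moving and holds 0.51 at rest, inside the 0.5 to 0.65 window. I let go and lift clear.

```bash
python3 -m inch '[{"x":-0.25,"y":0,"z":0,"ax":0,"ay":0,"az":0,"gripper":3.6},{"x":0,"y":0,"z":0,"ax":0,"ay":0,"az":0,"gripper":3.6},{"x":0,"y":0,"z":0,"ax":0,"ay":0,"az":0,"gripper":3.6},{"x":0,"y":0,"z":3.5,"ax":0,"ay":0,"az":0,"gripper":3.6},{"x":0,"y":0,"z":3.5,"ax":0,"ay":0,"az":0,"gripper":3.6},{"x":0,"y":0,"z":3.5,"ax":0,"ay":0,"az":0,"gripper":3.6},{"x":-2.5,"y":0,"z":2,"ax":0,"ay":0,"az":0.1,"gripper":3.6},{"x":-2.5,"y":0,"z":0,"ax":0,"ay":0,"az":0.1,"gripper":3.6},{"x":-2.5,"y":0,"z":0,"ax":0,"ay":0,"az":0.1,"gripper":3.6},{"x":-2.5,"y":0,"z":0,"ax":0,"ay":0,"az":0.1,"gripper":3.6},{"x":-2.5,"y":0,"z":0,"ax":0,"ay":0,"az":0.1,"gripper":3.6},{"x":-2.5,"y":0,"z":0,"ax":0,"ay":0,"az":0,"gripper":3.6},{"x":-2.5,"y":0,"z":0,"ax":0,"ay":0,"az":0,"gripper":3.6},{"x":-2.5,"y":0,"z":0,"ax":0,"ay":0,"az":0,"gripper":3.6},{"x":0,"y":0,"z":0,"ax":0,"ay":0,"az":0,"gripper":3.6},{"x":0,"y":0,"z":0,"ax":0,"ay":0,"az":0,"gripper":3.6}]'
python3 - <<'E'
from h import *
p,d,K,R,c=cap('scene','scene3')
cv2.imwrite('pics/crop2.png',cv2.resize(p[150:300,220:420,::-1],(800,600),interpolation=3))
E
```

```text
t: 21.18
eef_pos: [0.3902, -0.0244, 0.3723]
tcp_rot: [-2.681, 1.63, -0.01]
wrist_force: [-0.3, -0.3, 0.7]
gripper_width: 0.388
finger_force: 0.0
```

View pics/crop2.png

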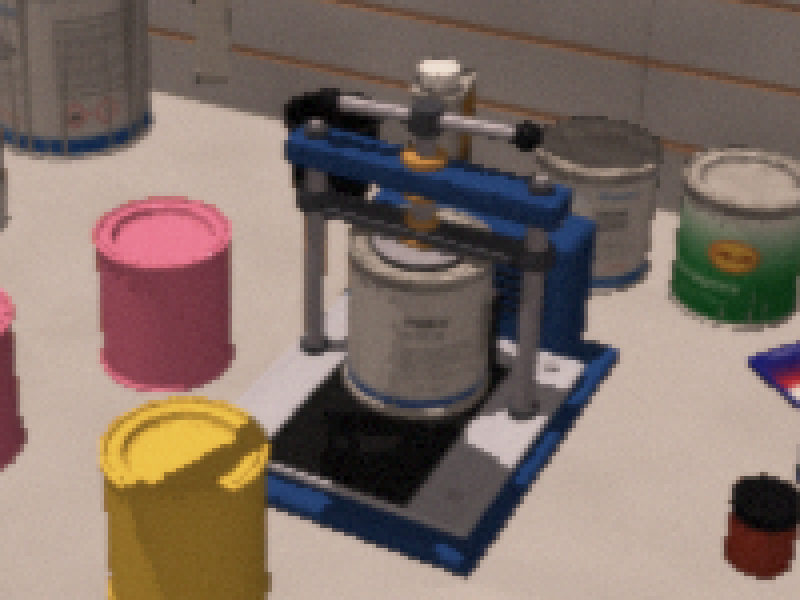

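The can stands upright under the lowered plate at (420,310) in the crop, with the pad on the lid. The bar is clear, and the pink and yellow cans look undisturbed.

```bash
python3 -c "
from plant import close_job; print(close_job())"
```

```text
the job is handed in; nothing more can be done
None
```

The quart sits at the seat against the stop pins and is clamped at an estimated 0.58 N m (0.51 N m measured at rest). The arm is clear, the rest of the bench was left alone, and the job is handed in at about 21 s.

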